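# Find the hidden rib behind a case cover and centre-punch over it

### The job

Mark a rivet hole over the rib hidden behind the blue cover of the case lid: take the brass centre punch from its wooden block, feel along the white line with light presses of its tip until you find where the springy cover no longer gives or rocks, and press the punch fully in there, on the line and above the middle of the rib. Never press it in where the cover still rocks, and do not bear down hard on the cover or bend it far. Then stand the punch upright in its hole in the block, fully down, and leave the other things where they are.

Things in the scene. Friction and masses are not known exactly. Their poses are not given: they have to be found in the camera images.
- case_lid: Aluminium case lid, 210 x 360 x 58 mm, fixed face up on the bench, with black corner caps; a blue sheet cover lies in its 150 x 300 mm window, 10 mm below the rim's top. Origin under its centre, on the bench; x across, y along its length, z up. One round rib, 14 mm wide, is hidden 0.3 mm below the cover: it runs along x, somewhere between y = -60 and +60 mm.
- cover_mid (a point): Middle of the blue cover's upper face, 48 mm above the bench, on the middle of the thin white line; axes as the lid's, moving with the cover. The line runs along y from -100 to +100 mm at x = 0, with a short tick at each end. The cover is level at rest.
- cover: The blue sheet cover itself, its origin at cover_mid. Bedded in soft rubber, it sinks and rocks about x over the rib when pressed. At distance d along y from the rib it gives about d*d/20 m per N, either side (4 N: 2 mm at 100 mm, 0.5 mm at 50 mm, next to nothing on the rib). For a good mark it stays level within 0.4 degrees: under 8 mm from the rib's middle. 3 degrees of tilt or 25 N bend it.
- punch_grip (a point): The place to grip the brass automatic centre punch (upright round tool 133 mm long, 17.6 mm in diameter over its ribbed body, 19.6 mm at its cap, 150 g): on its axis, 95 mm above the tip and 38 mm below the top of the cap. z points up along the punch, from tip to cap. It stands tip down in the wooden block.
- punch_tip (a point): The rounded point (2.5 mm radius) of the punch's steel stem, the lowest point of the tool, on its axis; 95 mm below punch_grip while the stem is out. Same axes as the punch.
- punch_stem (a joint): How far the punch's stem is pushed into its body, in m: 0 out (resting), 0.010 at its stop. Its spring yields from about 9 N on and adds 1 N per mm: a light press below 9 N leaves it out; the punch strikes its mark when pushed in 7 mm or more (about 16 N). It springs out again by itself.
- block_hole (a point): Centre of the bottom of the punch's hole in the wooden tool block (64 x 64 x 60 mm, fixed on the bench; six short drill bits stand round the hole up to 75 mm above the bench). The hole is upright, 21.5 mm wide with a 3 mm chamfer, 50 mm deep: its bottom is 10 mm and its mouth 60 mm above the bench. The punch's tip rests here. z up.
- scoop_tin: Bystander: tapered aluminium tumbler, 98 mm wide, 83 mm high; origin at the centre of its underside. The block and the tumbler stand on opposite sides of the lid, either way round.
- multimeter: Bystander: yellow multimeter lying face up, 148 x 72 x 46 mm; origin at the centre of its underside.
- tape_roll: Bystander: roll of black insulating tape lying flat, 55 mm wide, 19 mm high; origin at the centre of its underside.
- cdi_unit: Bystander: dark ignition unit with a tan plug, 50 x 95 x 35 mm; origin at the centre of its underside.
Things that resemble listed ones, but are neither listed nor needed, are in the scene too. There is more than one size of the part that bears punch_grip; the job needs the smallest.

How it is judged (in metres and radians):
On the way:
1. the punch is pressed in (7 mm or more) with its tip on the cover, within 8 mm of the white line, where the cover stays level within 0.4 degrees (over the rib) (value of joint punch_stem above 0.007 m and contact force between punch and cover above 5 N and angle between cover_mid's own z axis and vertical below 0.007 rad and x of punch_tip in the frame of cover_mid between -0.008 and 0.008 m), for 0.1 s.
At the end, for the whole second after the job is handed in: The punch stands in its hole in the block, tip within 8 mm sideways and 5 mm above the hole's bottom, upright within 7 degrees and at rest, and the cover lies level again (horizontal distance between punch_tip and block_hole below 0.008 m and z of punch_tip in the frame of block_hole between -0.004 and 0.005 m and angle between punch_grip's own z axis and vertical below 0.12 rad and linear speed of punch below 0.02 m/s and angle between cover_mid's own z axis and vertical below 0.007 rad); the robot touches nothing.
It fails at once if the punch is pressed in more than 6 mm on the cover where the cover rocks by more than 0.5 degrees or more than 12 mm beside the white line (a wrong mark) (value of joint punch_stem above 0.006 m and contact force between punch and cover above 3 N and (angle between cover_mid's own z axis and vertical above 0.009 rad or not (x of punch_tip in the frame of cover_mid between -0.012 and 0.012 m))).
It fails at once if the cover is tilted by more than 3 degrees (bent) (angle between cover_mid's own z axis and vertical above 0.052 rad).
It fails at once if the punch bears on the cover with more than 25 N (contact force between punch and cover above 25 N).
It fails at once if the fingers bear on the cover with more than 25 N (contact force between the fingers and cover above 25 N).
It fails at once if a bystander is moved by more than 3 cm (distance of any of scoop_tin, multimeter, tape_roll, cdi_unit from where it was at the start of the episode above 0.03 m).
It also fails if it takes over 72 s, if anything falls off the work surface, if the arm or the gripper's body presses on something with over 40 N, if the wrist force passes 120 N, or if a joint passes its speed limit or range.

### The arm

A 6-joint arm with a two-finger parallel gripper is mounted at the origin on a cart in front of the work surface, level with it; the furniture and walls round the work are solid. World frame = base frame: x ahead of the robot, y to its left, z up, the work surface at z = 0. Lengths are in mm, angles in rad, forces in N, time in s.
With the tool pointing down it reaches from about 275 to 1000 mm from the base axis. Payload 8.4 kg.
Tool frame: the origin (TCP) lies where the fingers leave the gripper's body, on its centre line; the fingertips stand 73 mm ahead of it and the grasp point (between the pads) lies 54 mm ahead of it (grip_point_offset is the distance from the TCP to the grasp point, in mm); z points along the fingers, y is the direction in which the jaws open and shut (so a half turn about z gives the same grasp; the last joint's range is limited). The gripper opens to 85 mm and grips with 20 to 120 N. Pads are 22 mm wide; open, the fingers measure 114 mm over their backs; the gripper's body (76 mm by 85 mm) begins 54 mm behind the grasp point. The pads swing forward as they close: fully open they stand 13 mm farther back than shut.
Start: joints at [1.194, 0.353, 1.633, -0, 1.155, -0.002], TCP at [228.803, 581.617, 303.881] pointing down, gripper open.
Joint ranges: [-2.63, 2.63], [-0.92, 2.1], [0.06, 2.66], [-1.3, 4.44], [0, 2.69], [-3.02, 3.02]. Speed limits (rad/s): [2.22, 2.22, 2.79, 3.14, 3.14, 3.14].

### API

Orientations are given as [roll, pitch, yaw] about the fixed x, y, z axes, in that order (R = Rz(yaw) Ry(pitch) Rx(roll)).
In Python, from rig import sense, grab_frame, sign_off, grip_point_offset gives the robot as it stands. The module is installed in compiled form; this text tells all that it offers.
- The arm moves only by the tool drive_tool, never from a script. Its argument "targets" is one flat list of numbers, 7 for each row, row after row: the shift along the tool's x, y, z in m, then the turn, a rotation vector about the tool's x, y, z in rad, then the opening, from 0 (shut) to 1 (fully open). In form: [tx, ty, tz, wx, wy, wz, grip, tx, ty, tz, wx, wy, wz, grip, ...]. A call has 1 to 12 rows; each row is the pose to reach, as a shift and turn from the pose commanded when the call began, along the tool's axes at that moment; what a row does not reach only later rows make up. A row lasts 1/12 s, in which the tool goes at most 41.7 mm and 7.16 degrees, less where a joint would pass 70% of its speed; a pose out of reach is approached as far as the arm can. A call with a gripper value outside its range is refused whole. The fingers move at their own pace and stop on an object; "force" is the grip in N (left out, the last holds). Time passes only in rows, so rows that repeat a pose let the fingers close. It gives the time, the measured TCP pose, the force and the opening at its end, in the units of the state.
- sense(): the state, without advancing time (a new reading comes with each control period).
- grab_frame(name): name is "scene" or "top" or "wrist"; returns a dict with "color" (400x640x3 uint8, blue, green, red), "vertical_fov" (degrees; the focal length in pixels is half the picture's height over the tangent of half this angle, whatever the lens; pixels are square), "cx", "cy" (the principal point, pixels), "world_from_camera" (4x4, takes a point from camera to world coordinates). Camera axes: x right, y down, z forward; pixel columns grow to the right and rows downward; lengths in mm; the calibration is good to about 2 mm. A picture is of the moment at which its call begins. There is no depth.
- sign_off(): hands the job in, once; it reports no verdict.
The state is a dict: "clock": time; "qpos": joint angles; "qvel": joint speeds; "joint_efforts": joint torques, N m; "eef_pos": TCP position; "tcp_rot": TCP orientation; "contact_force": force on the tool from outside, world axes, zero at the start; "wrist_torque": the same for the moment, N m; "opening": opening from 0.0 (shut) to 1.0 (fully open).
Only numpy, scipy, OpenCV 4.12 (cv2) and the standard library are available. Lean on these libraries where they do the work, as an engineer would, in place of code of your own. Each camera call takes 0.05 s, during which the arm holds its last target. There are 200 camera calls.

## Working session

There is one attempt and no reset: what is moved stays moved. The work goes in short steps, Python scripts to look and compute and a tool call to move; the robot and the scene stay as the last step left them, time stands still between calls to the robot, and variables do not carry over. Pictures are saved under pics/ and viewed, about 8 in all and at most 12, crops included, and the job is handed in when it is done.

Besides the shell and the picture viewer there is one more tool, called after ">>>" in YAML: its name, and indented under it one key for each argument. drive_tool: Moves the arm, as the interface text tells. Its arguments: {"type":"object","properties":{"targets":{"type":"array"},"force":{"type":"number"}},"required":["targets"]}

```bash
mkdir -p pics
cat > h.py <<'E'
import numpy as np, cv2
from rig import sense, grab_frame, sign_off, grip_point_offset
def ray(f,u,v):
    h=f["color"].shape[0]; fl=h/2/np.tan(np.radians(f["vertical_fov"])/2)
    M=np.array(f["world_from_camera"]); d=M[:3,:3]@np.array([(u-f["cx"])/fl,(v-f["cy"])/fl,1.]); return M[:3,3],d
def onplane(f,u,v,z):
    o,d=ray(f,u,v); return o+d*(z-o[2])/d[2]
def proj(f,p):
    h=f["color"].shape[0]; fl=h/2/np.tan(np.radians(f["vertical_fov"])/2)
    c=np.linalg.inv(np.array(f["world_from_camera"]))@np.r_[p,1]; return fl*c[0]/c[2]+f["cx"],fl*c[1]/c[2]+f["cy"]
E
python3 - <<'E'
from h import *
import pickle
fs={n:grab_frame(n) for n in("scene","top")}
pickle.dump(fs,open("f0.pkl","wb"))
for n,f in fs.items(): cv2.imwrite(f"pics/{n}0.png",f["color"]); print(n,f["vertical_fov"],np.round(f["world_from_camera"],3).tolist())
print(sense(),grip_point_offset)
E
```

```text
scene 57.36719039959294 [[-0.655, -0.521, 0.547, -38.652], [-0.755, 0.459, -0.468, 411.122], [-0.007, -0.72, -0.694, 720.591], [0.0, 0.0, 0.0, 1.0]]
top 53.42578627809846 [[-0.028, -0.98, 0.196, 262.457], [-0.999, 0.033, 0.024, -18.116], [-0.03, -0.195, -0.98, 1164.288], [0.0, 0.0, 0.0, 1.0]]
{'clock': 0.1, 'qpos': array([ 1.19357274e+00,  3.53597858e-01,  1.63407301e+00,  1.91243145e-05,
        1.15518336e+00, -2.40343222e-03]), 'qvel': array([-0.00204259,  0.00028463, -0.00180486,  0.00061827,  0.00022144,
       -0.00024248]), 'joint_efforts': array([-1.25630420e-03, -6.06360126e+01, -3.42820036e+01,  8.34544721e-06,
        4.00143894e-03, -1.93798496e-05]), 'eef_pos': array([228.68837177, 581.29397855, 303.21917443]), 'tcp_rot': array([-3.14033113e+00, -2.05185324e-05,  2.76676476e+00]), 'contact_force': array([-0.02674598, -0.79748514, -0.96347296]), 'wrist_torque': array([ 0.02590105, -0.01248805,  0.04006838]), 'opening': 1.0036014016113584} 53.900000000000006
```

View pics/top0.png

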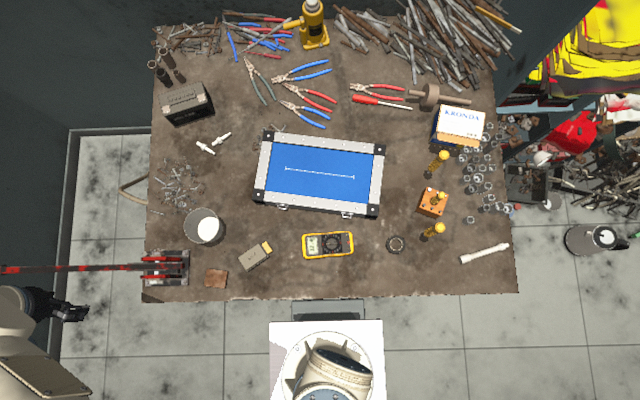

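View pics/scene0.png

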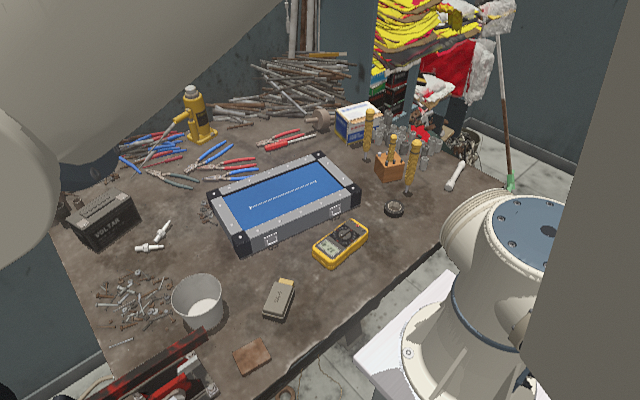

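The top view shows the lid at (320,173), its white line from (285,170) to (354,177), the block at (433,203), the tumbler at (204,226), the meter at (328,244) and the tape at (397,244). There are three punch candidates: cap (443,157), cap (438,197) in the block, and cap (438,228). The outer two stand tall and free on the bench, at (368,120) and (415,150) in the scene view. The job needs the one in the wooden block, so I'll check it in a crop.

Run:
```python
from h import *
import pickle
fs=pickle.load(open("f0.pkl","rb"))
t,s=fs["top"],fs["scene"]
a=cv2.resize(t["color"][140:260,380:500],None,fx=5,fy=5,interpolation=cv2.INTER_CUBIC)[:, :400]
a=cv2.resize(t["color"][140:250,390:480],(400,489),interpolation=cv2.INTER_CUBIC)
b=cv2.resize(s["color"][90:200,350:440],(400,489),interpolation=cv2.INTER_CUBIC)
cv2.imwrite("pics/c0.png",np.hstack([a,b]))
hsv=cv2.cvtColor(t["color"],cv2.COLOR_BGR2HSV)
blue=cv2.inRange(hsv,(100,150,100),(120,255,255)); blue[:, :255]=0;blue[:,390:]=0;blue[:135]=0;blue[220:]=0
c=max(cv2.findContours(blue,0,2)[0],key=cv2.contourArea)
box=cv2.boxPoints(cv2.minAreaRect(c)); P=np.array([onplane(t,*p,48) for p in box]);print("cover",P.round(1).tolist(),P.mean(0).round(1),[np.linalg.norm(P[i]-P[i-1]).round(1) for i in range(4)])
x,y,w,h=cv2.boundingRect(c)
m=np.zeros_like(blue);cv2.drawContours(m,[c],-1,255,-1);m=cv2.erode(m,np.ones((9,9)))
wh=cv2.inRange(hsv,(0,0,150),(179,140,255))&m
for n,wm,f in(("top",wh,t),):
    v,u=np.nonzero(wm);L=np.array([onplane(f,*p,48)[:2] for p in zip(u,v)])
    mu=L.mean(0);_,_,V=np.linalg.svd(L-mu);q=(L-mu)@V[0];print("line",len(u),mu,V[0],q.min(),q.max(), mu+V[0]*(q.min()+q.max())/2, np.degrees(np.arctan2(V[0][1],V[0][0])))
# white line ends scene
hs=cv2.cvtColor(s["color"],cv2.COLOR_BGR2HSV);bl=cv2.inRange(hs,(100,150,80),(125,255,255));n,lab,st,ce=cv2.connectedComponentsWithStats(bl)
for i in np.argsort(-st[1:,4])[:4]+1: print(st[i],ce[i])
c=max((c for c in cv2.findContours(bl,0,2)[0] if 200<cv2.boundingRect(c)[0]<340),key=cv2.contourArea)
m=np.zeros_like(bl);cv2.drawContours(m,[c],-1,255,-1);m=cv2.erode(m,np.ones((9,9)));wm=cv2.inRange(hs,(0,0,140),(179,150,255))&m
v,u=np.nonzero(wm);L=np.array([onplane(s,*p,48)[:2] for p in zip(u,v)]);mu=L.mean(0);_,_,V=np.linalg.svd(L-mu);q=(L-mu)@V[0];print("line scene",len(u),V[0],q.min(),q.max(), mu+V[0]*(q.min()+q.max())/2)
```

```text
cover [[523.7, 162.3, 48.0], [671.5, 143.1, 48.0], [618.7, -158.1, 48.0], [474.2, -131.9, 48.0]] [572.    3.9  48. ] [np.float64(298.4), np.float64(149.1), np.float64(305.8), np.float64(146.8)]
line 154 [569.69587639   1.97429744] [0.16809272 0.98577119] -101.39200317273338 102.53286469467666 [569.79176164   2.53661165] 80.32305595286688
[ 223  162  120   68 1142] [291.64448336 196.91068301]
[201 141  25  18  44] [212.90909091 149.29545455]
[206 145  27  19  39] [218.53846154 154.58974359]
[230 169  28   6  38] [244.60526316 170.76315789]
line scene 252 [0.18034462 0.98360349] -111.24856928000757 73.58293530151323 [527.77118655 -27.68411523]
```

View pics/c0.png

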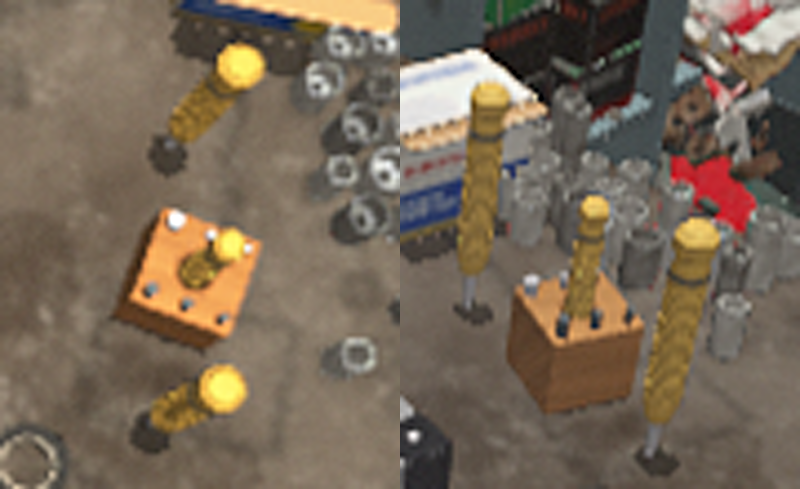

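Run:
```python
from h import *
import pickle
fs=pickle.load(open("f0.pkl","rb"))
t,s=fs["top"],fs["scene"]
k=40/9
T=lambda x,y:(390+x/k,140+y/k)
S=lambda x,y:(350+(x-400)/k,90+y/k)
C=[onplane(t,*T(*p),60) for p in[(165,208),(262,240),(232,335),(135,300)]]
print("block",np.round(C,1).tolist(),np.mean(C,0).round(1),[round(np.linalg.norm(C[i]-C[i-1])) for i in range(4)])
C=[onplane(s,*S(*p),60) for p in[(514,292),(582,335),(642,318),(579,274)]]
print("block scene",np.round(C,1).tolist(),np.mean(C,0).round(1))
def tri(a,b):
    (o,d),(p,e)=a,b; r=np.linalg.lstsq(np.c_[d,-e],p-o,rcond=None)[0]
    x=o+d*r[0];y=p+e*r[1];return ((x+y)/2).round(1),np.linalg.norm(x-y).round(1)
for n,a,b in[("cap small",(232,242),(594,203)),("cap A far",(241,65),(490,90)),("cap B near",(222,388),(696,227)),("tipA",(167,155),(468,312)),("tipB",(150,434),(652,460))]:
    print(n,tri(ray(t,*T(*a)),ray(s,*S(*b))))
print("cap small z143",onplane(t,*T(232,242),143),onplane(s,*S(594,203),143))
for p in [(204,214)]: print("tin rim",onplane(t,*p,83))
```

```text
block [[513.4, -301.8, 60.0], [490.5, -361.0, 60.0], [430.3, -336.8, 60.0], [454.6, -278.2, 60.0]] [ 472.2 -319.5   60. ] [63, 64, 65, 63]
block scene [[509.7, -295.9, 60.0], [449.2, -294.6, 60.0], [434.9, -337.8, 60.0], [494.2, -343.9, 60.0]] [ 472.  -318.1   60. ]
cap small (array([ 473.9, -319. ,  138.4]), np.float64(0.4))
cap A far (array([ 570.9, -322.5,  175.1]), np.float64(0.8))
cap B near (array([ 383.3, -294.1,  178.5]), np.float64(1.4))
tipA (array([ 565.8, -321.1,   -2.4]), np.float64(3.7))
tipB (array([ 377. , -294.5,   -0.7]), np.float64(3.0))
cap small z143 [ 472.7527511  -317.74577418  143.        ] [ 470.01494349 -313.07611193  143.        ]
tin rim [452.25322214 325.72706909  83.        ]
```

The crop confirms that the small punch stands in the block among the bits. It measures (472.5, -318.5) with its cap at about 140 mm, against the 143 mm expected. The two look-alikes are about 176 mm tall and 98 mm to either side in x, so the jaws should close along y.

```bash
cat >> h.py <<'E'
from scipy.spatial.transform import Rotation as R
def go(p,yaw=None):
    s=sense();r=R.from_euler("xyz",s["tcp_rot"]);d=r.inv().apply(np.array(p)-s["eef_pos"])/1000
    w=np.zeros(3)
    if yaw is not None: w=(r.inv()*R.from_euler("xyz",[np.pi,0,yaw])).as_rotvec()
    print("delta",d.round(4),w.round(3))
E
python3 - <<'E'
from h import *
go([472.5,-318.5,300],2.973)
E
```

```text
delta [-0.5563 -0.7481  0.0042] [-0.001 -0.    -0.206]
```

>>> drive_tool:
  targets: [-0.556,-0.748,0.004,0,0,-0.206,0.5,-0.556,-0.748,0.004,0,0,-0.206,0.5,-0.556,-0.748,0.004,0,0,-0.206,0.5,-0.556,-0.748,0.004,0,0,-0.206,0.5,-0.556,-0.748,0.004,0,0,-0.206,0.5,-0.556,-0.748,0.004,0,0,-0.206,0.5,-0.556,-0.748,0.004,0,0,-0.206,0.5,-0.556,-0.748,0.004,0,0,-0.206,0.5,-0.556,-0.748,0.004,0,0,-0.206,0.5,-0.556,-0.748,0.004,0,0,-0.206,0.5,-0.556,-0.748,0.004,0,0,-0.206,0.5,-0.556,-0.748,0.004,0,0,-0.206,0.5]

```text
clock: 1.1
eef_pos: [359.3, 97.1, 301.8]
tcp_rot: [3.141, 0.0, 2.973]
contact_force: [2.2, 0.7, -0.5]
opening: 0.499
```

Run:
```python
from h import *
s=sense();print(s["clock"],s["eef_pos"],s["tcp_rot"],s["opening"],s["contact_force"]);go([472.5,-318.5,300],2.973)
```

```text
1.1 [359.25735883  97.09741271 301.83863915] [3.14137184e+00 4.58042503e-04 2.97327745e+00] 0.4989491586042145 [ 2.2286394   0.71195528 -0.53197366]
delta [-0.1813 -0.3908  0.0018] [0. 0. 0.]
```

>>> drive_tool:
  targets: [-0.18,-0.388,0.002,0,0,0,0.5,-0.18,-0.388,0.002,0,0,0,0.5,-0.18,-0.388,0.002,0,0,0,0.5,-0.18,-0.388,0.002,0,0,0,0.5,-0.18,-0.388,0.002,0,0,0,0.5,-0.18,-0.388,0.002,0,0,0,0.5,-0.18,-0.388,0.002,0,0,0,0.5,-0.18,-0.388,0.002,0,0,0,0.5,-0.18,-0.388,0.002,0,0,0,0.5,-0.18,-0.388,0.002,0,0,0,0.5,-0.18,-0.388,0.002,0,0,0,0.5,-0.18,-0.388,0.002,0,0,0,0.5]

```text
clock: 2.1
eef_pos: [472.0, -316.4, 299.1]
tcp_rot: [-3.141, -0.0, 2.97]
contact_force: [-1.3, 0.1, -0.5]
opening: 0.505
```

Run:
```python
from h import *
s=sense();print(s["clock"],s["eef_pos"],s["tcp_rot"],s["opening"],s["contact_force"]);go([472.5,-318.5,300],2.973)
w=grab_frame("wrist");print(w["vertical_fov"],np.round(w["world_from_camera"],2).tolist())
cv2.imwrite("pics/w1.png",w["color"])
import pickle;pickle.dump(w,open("w1.pkl","wb"))
print(proj(w,[472.5,-318.5,143]),proj(w,[472.5,-318.5,60]))
```

```text
2.1 [ 472.01620207 -316.41736263  299.09641816] [-3.14125906e+00 -1.65817766e-04  2.96995434e+00] 0.5051807772086417 [-1.26988091  0.13780335 -0.46258543]
delta [-0.0008 -0.002  -0.0009] [-0.    -0.    -0.003]
59.895589317265944 [[0.17, 0.93, 0.32, 390.5], [0.99, -0.16, -0.06, -302.57], [-0.0, 0.33, -0.95, 368.93], [0.0, 0.0, 0.0, 1.0]]
(np.float64(318.3601011843908), np.float64(205.90397231860632)) (np.float64(318.9779829027915), np.float64(174.6078202010023))
```

View pics/w1.png

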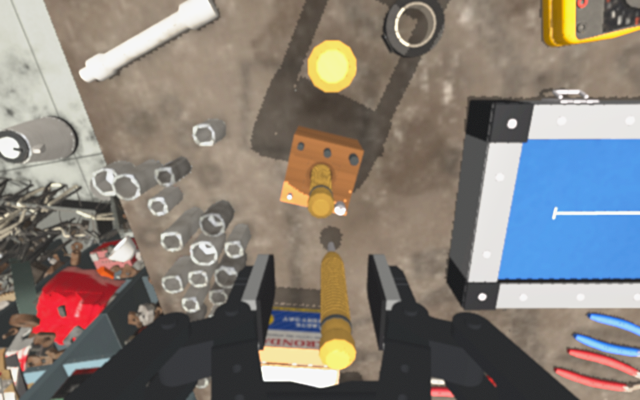

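The wrist view shows the small punch's cap at (320,206), where I predicted (318,206), with the block below it. The look-alikes are at (332,65) and (338,350). The target is therefore confirmed to about 1 mm, and I descend.

>>> drive_tool:
  targets: [-0.001,-0.001,0.035,0,0,0,0.5,-0.001,-0.001,0.07,0,0,0,0.5,-0.001,-0.001,0.105,0,0,0,0.5,-0.001,-0.001,0.139,0,0,0,0.5,-0.001,-0.001,0.139,0,0,0,0.5,-0.001,-0.001,0.139,0,0,0,0.5]

```text
clock: 2.65
eef_pos: [471.5, -312.9, 159.9]
tcp_rot: [3.14, -0.004, 2.974]
contact_force: [0.5, 0.4, 0.6]
opening: 0.503
```

>>> drive_tool:
  targets: [0,0,0,0,0,0,0.1,0,0,0,0,0,0,0.1,0,0,0,0,0,0,0.1,0,0,0,0,0,0,0.1,0,0,0,0,0,0,0.1,0,0,0,0,0,0,0.1,0,0,0,0,0,0,0.1,0,0,0,0,0,0,0.1]
  force: 60

```text
clock: 3.32
eef_pos: [473.6, -315.3, 162.8]
tcp_rot: [-3.141, 0.003, 2.972]
contact_force: [0.0, 1.7, 7.1]
opening: 0.187
```

Run:
```python
from h import *
s=sense();print(s["clock"],s["eef_pos"],s["tcp_rot"],s["opening"],s["contact_force"],s["wrist_torque"])
```

```text
3.3167 [ 473.62283956 -315.33934261  162.82204672] [-3.14067971  0.00331031  2.97237301] 0.18682397092503195 [0.04357107 1.70864778 7.14540384] [ 0.42043908 -0.08201523 -0.02279387]
```

>>> drive_tool:
  targets: [0,0,-0.02,0,0,0,0.1,0,0,-0.05,0,0,0,0.1,0,0,-0.08,0,0,0,0.1,0,0,-0.11,0,0,0,0.1,0,0,-0.11,0,0,0,0.1,0,0,-0.11,0,0,0,0.1,0,0,-0.11,0,0,0,0.1,0,0,-0.11,0,0,0,0.1]

```text
clock: 3.98
eef_pos: [471.8, -314.4, 269.6]
tcp_rot: [3.141, -0.002, 2.973]
contact_force: [0.0, 0.1, -1.9]
opening: 0.191
```

Run:
```python
from h import *
s=sense();print(s["clock"],s["eef_pos"],s["tcp_rot"],s["opening"],s["contact_force"],s["wrist_torque"])
fs={n:grab_frame(n) for n in("scene","top","wrist")}
import pickle;pickle.dump(fs,open("f2.pkl","wb"))
a=fs["wrist"]["color"]
p=s["eef_pos"]; b=[]
for n in("scene","top"):
    u,v=map(int,proj(fs[n],p-[0,0,100]));print(n,u,v)
    u=min(max(u,45),595);v=min(max(v,50),350)
    b.append(cv2.resize(fs[n]["color"][v-50:v+50,u-45:u+45],(180,200)))
cv2.imwrite("pics/w2.png",np.hstack([a,np.vstack(b)])[:, :820][:, :800])
m=[572,0];d=np.array([.168,.986])
c=np.array([569.8,2.5])
for k in(-100,-60,0,60,100): go([*(c+d*k),p[2]])
```

```text
3.9833 [ 471.81113838 -314.40064651  269.60254294] [ 3.14070425e+00 -1.88950905e-03  2.97266208e+00] 0.1911221249321096 [ 0.0171499   0.08749476 -1.85725108] [-0.03065082 -0.01829073  0.01229507]
scene 394 127
top 443 192
delta [-0.0431  0.2289  0.    ] [0. 0. 0.]
delta [-4.310e-02  2.689e-01  1.000e-04] [0. 0. 0.]
delta [-4.31e-02  3.29e-01  1.00e-04] [0. 0. 0.]
delta [-4.31e-02  3.89e-01  2.00e-04] [0. 0. 0.]
delta [-4.31e-02  4.29e-01  2.00e-04] [0. 0. 0.]
```

View pics/w2.png

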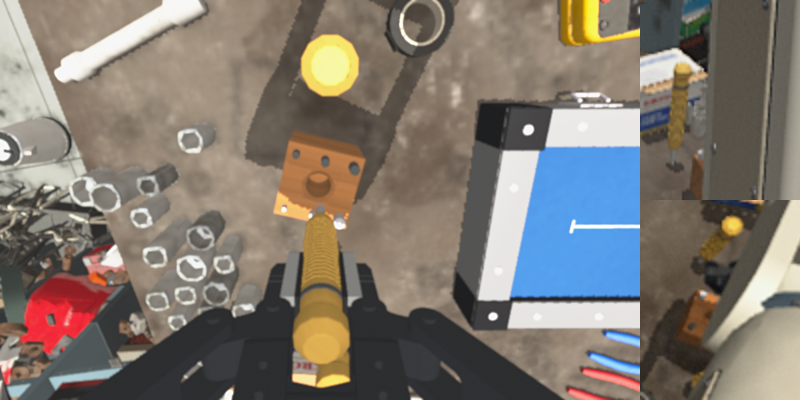

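The punch is held upright and the empty hole shows at (318,185). The tip is at about (318,213) and the line's near tick at (572,226). Next I measure the hole and go over the line's middle.

>>> drive_tool:
  targets: [-0.005,0.04,0,0,0,0,0.1,-0.01,0.08,0,0,0,0,0.1,-0.015,0.12,0,0,0,0,0.1,-0.02,0.16,0,0,0,0,0.1,-0.026,0.2,0,0,0,0,0.1,-0.031,0.24,0,0,0,0,0.1,-0.036,0.28,0,0,0,0,0.1,-0.043,0.315,0,0,0,0,0.1,-0.043,0.329,0,0,0,0,0.1,-0.043,0.329,0,0,0,0,0.1,-0.043,0.329,0,0,0,0,0.1,-0.043,0.329,0,0,0,0,0.1]

```text
clock: 5.13
eef_pos: [569.7, 1.3, 270.2]
tcp_rot: [-3.141, -0.001, 2.973]
contact_force: [-0.7, -0.3, -3.0]
opening: 0.19
```

Run:
```python
from h import *
import pickle
f2=pickle.load(open("f2.pkl","rb"))
w=f2["wrist"]; print("hole",onplane(w,318,184,60),"tip@117",onplane(w,318,214,117),"tick",onplane(w,572,226,48), "expect tick",[569.8-16.8,2.5-98.6-2])
s=sense();print(s["clock"],s["eef_pos"],s["tcp_rot"],s["opening"],s["contact_force"],s["wrist_torque"])
w=grab_frame("wrist");pickle.dump(w,open("w3.pkl","wb"));cv2.imwrite("pics/w3.png",w["color"])
hsv=cv2.cvtColor(w["color"],cv2.COLOR_BGR2HSV)
bl=cv2.inRange(hsv,(100,150,80),(125,255,255));m=cv2.erode(cv2.morphologyEx(bl,cv2.MORPH_CLOSE,np.ones((15,15))),np.ones((31,31)))
wh=cv2.inRange(hsv,(0,0,150),(179,120,255))&m
v,u=np.nonzero(wh);print(len(u),u.min(),u.max(),v.min(),v.max())
L=np.array([onplane(w,*p,48)[:2] for p in zip(u,v)]);l=cv2.fitLine(L.astype(np.float32),cv2.DIST_HUBER,0,.01,.01).ravel();print(l)
q=(L-l[2:])@l[:2];print("ends",l[2:]+l[:2]*q.min(),l[2:]+l[:2]*q.max(),q.max()-q.min())
```

```text
hole [ 472.05915115 -316.90615031   60.        ] tip@117 [ 476.62207772 -317.31633292  117.        ] tick [553.84365926 -95.81332705  48.        ] expect tick [553.0, -98.1]
5.1333 [569.67976151   1.34764019 270.20433955] [-3.14087403e+00 -1.14845637e-03  2.97270257e+00] 0.1897597734675791 [-0.66857052 -0.27519496 -3.04014947] [ 0.02957156 -0.00937572 -0.04341521]
1208 206 440 172 187
[ 1.6683009e-01  9.8598564e-01  5.7030927e+02 -1.3509484e-01]
ends [553.77488933 -97.85521715] [587.81232658 103.3100745 ] 204.02456603144518
```

View pics/w3.png

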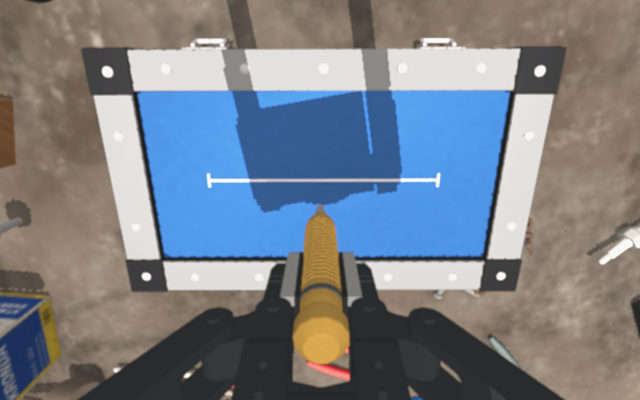

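The picture shows the white line from (206,180) to (440,180), with the punch tip at (319,207) hanging above it. The line's middle is (570.8, 2.7), which agrees with the top view to 1 mm. I descend to just above the cover at the middle, so the rib is at most 60 mm away.

>>> drive_tool:
  targets: [-0.001,0.001,0.03,0,0,0,0.1,-0.001,0.001,0.05,0,0,0,0.1,-0.001,0.001,0.06,0,0,0,0.1,-0.001,0.001,0.06,0,0,0,0.1,-0.001,0.001,0.06,0,0,0,0.1,-0.001,0.001,0.06,0,0,0,0.1]

```text
clock: 5.68
eef_pos: [572.0, 2.5, 211.9]
tcp_rot: [3.141, 0.001, 2.972]
contact_force: [0.6, -0.5, -1.1]
opening: 0.188
```

>>> drive_tool:
  targets: [0,0,0.001,0,0,0,0.1,0,0,0.002,0,0,0,0.1,0,0,0.003,0,0,0,0.1,0,0,0.003,0,0,0,0.1,0,0,0.003,0,0,0,0.1]

```text
clock: 6.1
eef_pos: [571.4, 3.1, 207.9]
tcp_rot: [3.142, 0.0, 2.973]
contact_force: [-0.0, -0.7, -1.9]
opening: 0.188
```

Run:
```python
from h import *
s=sense();print(s["clock"],s["eef_pos"],s["tcp_rot"],s["contact_force"],s["wrist_torque"])
w=grab_frame("wrist");cv2.imwrite("pics/w4.png",cv2.resize(w["color"][130:290,220:440],(770,560),interpolation=cv2.INTER_CUBIC))
s=sense();print(s["clock"],s["eef_pos"],s["contact_force"])
```

```text
6.1 [571.39611809   3.09062067 207.90825979] [3.14157987e+00 1.79729754e-04 2.97294290e+00] [-0.0390935  -0.70157477 -1.85757938] [-0.03844553  0.01424425  0.01860296]
6.15 [571.38940567   3.09121912 207.86627096] [ 0.0367458  -0.71852844 -1.40014677]
```

View pics/w4.png

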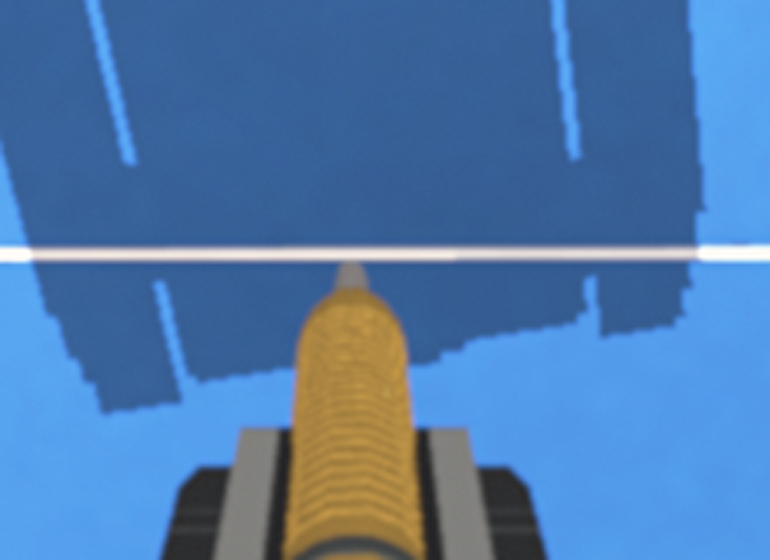

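The tip at crop (350,262) is about 2 mm off the line at (350,253) while still about 7 mm above the cover, so it will come down on the line. Now the light press.

>>> drive_tool:
  targets: [0,0,0.002,0,0,0,0.1,0,0,0.004,0,0,0,0.1,0,0,0.006,0,0,0,0.1,0,0,0.006,0,0,0,0.1,0,0,0.006,0,0,0,0.1]

```text
clock: 6.57
eef_pos: [571.4, 3.0, 201.6]
tcp_rot: [-3.142, -0.0, 2.973]
contact_force: [0.5, -0.7, -2.6]
opening: 0.185
```

>>> drive_tool:
  targets: [0,0,0.001,0,0,0,0.1,0,0,0.001,0,0,0,0.1,0,0,0.001,0,0,0,0.1]

```text
clock: 6.82
eef_pos: [571.4, 3.1, 200.9]
tcp_rot: [3.142, 0.0, 2.973]
contact_force: [-0.2, -0.4, 0.2]
opening: 0.191
```

>>> drive_tool:
  targets: [0,0,0.001,0,0,0,0.1,0,0,0.001,0,0,0,0.1,0,0,0.001,0,0,0,0.1]

```text
clock: 7.07
eef_pos: [571.5, 3.0, 200.0]
tcp_rot: [3.142, 0.0, 2.973]
contact_force: [-1.2, 0.3, 4.0]
opening: 0.184
```

>>> drive_tool:
  targets: [0,0,0.001,0,0,0,0.1,0,0,0.001,0,0,0,0.1,0,0,0.001,0,0,0,0.1]

```text
clock: 7.32
eef_pos: [571.6, 3.0, 199.2]
tcp_rot: [3.141, 0.001, 2.973]
contact_force: [-0.6, -0.4, 6.2]
opening: 0.191
```

Pressed at s=0, it gives about 0.28 mm/N, arm compliance included. Next is +35 mm, pressing to the same commanded depths.

>>> drive_tool:
  targets: [0,0,-0.004,0,0,0,0.1,0,0,-0.006,0,0,0,0.1,0,0.02,-0.006,0,0,0,0.1,0,0.035,-0.006,0,0,0,0.1,0,0.035,-0.006,0,0,0,0.1,0,0.035,-0.004,0,0,0,0.1,0,0.035,-0.003,0,0,0,0.1,0,0.035,-0.003,0,0,0,0.1,0,0.035,-0.003,0,0,0,0.1]

```text
clock: 8.07
eef_pos: [577.0, 37.0, 201.5]
tcp_rot: [-3.141, -0.001, 2.972]
contact_force: [0.2, 0.0, -1.5]
opening: 0.186
```

>>> drive_tool:
  targets: [0,0,0.001,0,0,0,0.1,0,0,0.001,0,0,0,0.1,0,0,0.001,0,0,0,0.1]

```text
clock: 8.32
eef_pos: [577.2, 37.2, 200.8]
tcp_rot: [-3.141, -0.0, 2.972]
contact_force: [0.0, 0.4, -1.1]
opening: 0.186
```

>>> drive_tool:
  targets: [0,0,0.001,0,0,0,0.1,0,0,0.001,0,0,0,0.1,0,0,0.001,0,0,0,0.1]

```text
clock: 8.57
eef_pos: [577.3, 37.4, 199.8]
tcp_rot: [-3.141, 0.0, 2.973]
contact_force: [-0.9, -1.9, 0.9]
opening: 0.189
```

>>> drive_tool:
  targets: [0,0,0.001,0,0,0,0.1,0,0,0.001,0,0,0,0.1,0,0,0.001,0,0,0,0.1]

```text
clock: 8.82
eef_pos: [577.3, 37.5, 198.9]
tcp_rot: [-3.141, 0.0, 2.973]
contact_force: [-0.7, -1.7, 3.0]
opening: 0.187
```

It's softer here, so the rib lies on the negative side, at a rough estimate near s=-34. I press there next.

>>> drive_tool:
  targets: [0,0,-0.004,0,0,0,0.1,0,0,-0.006,0,0,0,0.1,0,-0.035,-0.006,0,0,0,0.1,0,-0.07,-0.006,0,0,0,0.1,0,-0.07,-0.006,0,0,0,0.1,0,-0.07,-0.004,0,0,0,0.1,0,-0.07,-0.003,0,0,0,0.1,0,-0.07,-0.003,0,0,0,0.1,0,-0.07,-0.003,0,0,0,0.1]

```text
clock: 9.57
eef_pos: [565.6, -30.6, 201.6]
tcp_rot: [3.141, -0.0, 2.974]
contact_force: [0.5, -0.3, -0.4]
opening: 0.187
```

>>> drive_tool:
  targets: [0,0,0.001,0,0,0,0.1,0,0,0.001,0,0,0,0.1,0,0,0.001,0,0,0,0.1]

```text
clock: 9.82
eef_pos: [565.7, -30.9, 201.0]
tcp_rot: [3.141, 0.0, 2.973]
contact_force: [-0.3, 0.7, 2.3]
opening: 0.189
```

>>> drive_tool:
  targets: [0,0,0.001,0,0,0,0.1,0,0,0.001,0,0,0,0.1,0,0,0.001,0,0,0,0.1]

```text
clock: 10.07
eef_pos: [566.0, -31.1, 200.4]
tcp_rot: [3.141, 0.001, 2.973]
contact_force: [-1.9, 2.3, 6.5]
opening: 0.187
```

>>> drive_tool:
  targets: [0,0,0.001,0,0,0,0.1,0,0,0.001,0,0,0,0.1,0,0,0.001,0,0,0,0.1]

```text
clock: 10.32
eef_pos: [566.0, -31.1, 199.6]
tcp_rot: [3.141, 0.001, 2.973]
contact_force: [-1.4, 2.7, 9.2]
opening: 0.187
```

Stiffer here (about 0.14 mm/N). I bracket with s≈-64.

>>> drive_tool:
  targets: [0,0,-0.004,0,0,0,0.1,0,0,-0.006,0,0,0,0.1,0,-0.02,-0.006,0,0,0,0.1,0,-0.03,-0.006,0,0,0,0.1,0,-0.03,-0.006,0,0,0,0.1,0,-0.03,-0.006,0,0,0,0.1,0,-0.03,-0.004,0,0,0,0.1,0,-0.03,-0.003,0,0,0,0.1,0,-0.03,-0.003,0,0,0,0.1,0,-0.03,-0.003,0,0,0,0.1]

```text
clock: 11.15
eef_pos: [560.5, -60.7, 201.6]
tcp_rot: [3.142, -0.0, 2.973]
contact_force: [-0.1, -0.8, -1.7]
opening: 0.187
```

>>> drive_tool:
  targets: [0,0,0.001,0,0,0,0.1,0,0,0.001,0,0,0,0.1,0,0,0.001,0,0,0,0.1]

```text
clock: 11.4
eef_pos: [560.6, -60.9, 201.0]
tcp_rot: [3.141, 0.0, 2.973]
contact_force: [-0.0, 0.1, 2.3]
opening: 0.188
```

>>> drive_tool:
  targets: [0,0,0.001,0,0,0,0.1,0,0,0.001,0,0,0,0.1,0,0,0.001,0,0,0,0.1]

```text
clock: 11.65
eef_pos: [560.8, -60.9, 200.5]
tcp_rot: [3.141, 0.001, 2.973]
contact_force: [-1.0, 1.6, 7.5]
opening: 0.191
```

>>> drive_tool:
  targets: [0,0,0.001,0,0,0,0.1,0,0,0.001,0,0,0,0.1,0,0,0.001,0,0,0,0.1]

```text
clock: 11.9
eef_pos: [560.9, -60.9, 199.6]
tcp_rot: [3.141, 0.001, 2.973]
contact_force: [-1.8, 1.0, 8.5]
opening: 0.19
```

-64 feels like -34, so the rib is between them, around -50. I'll refine it with averaged readings at s=-100 against s=0, where symmetry gives the middle.

>>> drive_tool:
  targets: [0,0,-0.004,0,0,0,0.1,0,0,-0.006,0,0,0,0.1,0,-0.02,-0.006,0,0,0,0.1,0,-0.036,-0.006,0,0,0,0.1,0,-0.036,-0.006,0,0,0,0.1,0,-0.036,-0.006,0,0,0,0.1]

```text
clock: 12.4
eef_pos: [554.2, -97.0, 204.5]
tcp_rot: [3.142, -0.0, 2.971]
contact_force: [0.3, -0.1, -1.2]
opening: 0.186
```

```bash
cat >> h.py <<'E'
def avg(n=10):
    A=[]
    for _ in range(n):
        s=sense();A.append(np.r_[s["eef_pos"],s["contact_force"],s["wrist_torque"]]);grab_frame("wrist")
    A=np.array(A[2:]);c=np.array([570.8,2.7]);d=np.array([.167,.986])
    m=A.mean(0);v=m[:2]-c
    print(round(s["clock"],2),m.round(3),"sdz",A[:,2].std().round(3),"sdF",A[:,5].std().round(2),"s",(v@d).round(1),"off",(v@[d[1],-d[0]]).round(1))
E
python3 -c "
from h import *
avg()"
```

```text
12.85 [ 5.54439e+02 -9.60550e+01  2.04665e+02  1.33000e-01  2.97000e-01
 -1.52600e+00 -1.30000e-02 -1.00000e-02  3.00000e-03] sdz 0.053 sdF 0.45 s -100.1 off 0.4
```

>>> drive_tool:
  targets: [0,0,0.003,0,0,0,0.1,0,0,0.005,0,0,0,0.1,0,0,0.005,0,0,0,0.1]

```text
clock: 13.15
eef_pos: [554.7, -96.5, 199.9]
tcp_rot: [3.141, 0.001, 2.973]
contact_force: [-0.2, 0.5, 3.3]
opening: 0.187
```

```bash
python3 -c "
from h import *
avg()"
```

```text
13.6 [ 5.54657e+02 -9.65480e+01  2.00019e+02  5.22000e-01  2.27000e-01
  3.76600e+00  1.29000e-01 -6.50000e-02  1.50000e-02] sdz 0.038 sdF 0.68 s -100.6 off 0.7
```

>>> drive_tool:
  targets: [0,0,0.001,0,0,0,0.1,0,0,0.001,0,0,0,0.1]

```text
clock: 13.82
eef_pos: [554.7, -96.6, 199.0]
tcp_rot: [-3.142, 0.001, 2.973]
contact_force: [-0.1, 1.0, 7.9]
opening: 0.189
```

```bash
python3 -c "
from h import *
avg()"
```

```text
14.27 [ 5.54728e+02 -9.65840e+01  1.99196e+02  2.70000e-02  6.63000e-01
  7.42900e+00  1.29000e-01  2.20000e-02 -9.00000e-03] sdz 0.024 sdF 0.53 s -100.6 off 0.7
```

>>> drive_tool:
  targets: [0,0,-0.004,0,0,0,0.1,0,0,-0.006,0,0,0,0.1,0,0.03,-0.006,0,0,0,0.1,0,0.06,-0.006,0,0,0,0.1,0,0.09,-0.006,0,0,0,0.1,0,0.1,-0.006,0,0,0,0.1,0,0.1,-0.006,0,0,0,0.1,0,0.1,-0.003,0,0,0,0.1,0,0.1,-0.001,0,0,0,0.1,0,0.1,-0.001,0,0,0,0.1]

```text
clock: 15.15
eef_pos: [571.2, 1.3, 199.7]
tcp_rot: [3.141, 0.0, 2.972]
contact_force: [0.4, 2.3, 4.7]
opening: 0.187
```

```bash
python3 -c "
from h import *
avg()"
```

```text
15.6 [ 5.71203e+02  1.47100e+00  1.99927e+02 -8.61000e-01  3.84000e-01
  4.01800e+00  1.69000e-01  1.86000e-01 -7.00000e-03] sdz 0.04 sdF 0.72 s -1.1 off 0.6
```

>>> drive_tool:
  targets: [0,0,0.001,0,0,0,0.1,0,0,0.001,0,0,0,0.1]

```text
clock: 15.82
eef_pos: [571.3, 1.9, 198.9]
tcp_rot: [-3.141, 0.0, 2.973]
contact_force: [-0.5, -0.3, 8.1]
opening: 0.189
```

```bash
python3 -c "
from h import *
avg()"
```

```text
16.27 [ 5.71338e+02  1.84800e+00  1.99097e+02 -1.26800e+00 -5.02000e-01
  7.45100e+00 -2.14000e-01  3.80000e-01 -0.00000e+00] sdz 0.011 sdF 0.29 s -0.8 off 0.7
```

Gives at -100.6 and -0.8 are nearly equal (0.225 against 0.241 mm/N), which puts the rib at s≈-52. I go there, press lightly and look.

>>> drive_tool:
  targets: [0,0,-0.004,0,0,0,0.1,0,0,-0.006,0,0,0,0.1,0,-0.03,-0.006,0,0,0,0.1,0,-0.051,-0.006,0,0,0,0.1,0,-0.051,-0.006,0,0,0,0.1,0,-0.051,-0.006,0,0,0,0.1,0,-0.051,-0.003,0,0,0,0.1,0,-0.051,-0.001,0,0,0,0.1,0,-0.051,-0.001,0,0,0,0.1]

```text
clock: 17.07
eef_pos: [563.2, -47.6, 200.0]
tcp_rot: [-3.142, 0.001, 2.974]
contact_force: [-0.8, -0.9, 8.4]
opening: 0.189
```

```bash
python3 -c "
from h import *
avg()
w=grab_frame('wrist');cv2.imwrite('pics/w5.png',cv2.resize(w['color'][130:290,220:440],(770,560),interpolation=cv2.INTER_CUBIC))"
```

```text
17.52 [ 5.63196e+02 -4.75700e+01  2.00385e+02 -1.56200e+00 -9.83000e-01
  7.77200e+00 -2.89000e-01  4.05000e-01 -1.00000e-03] sdz 0.046 sdF 0.56 s -50.8 off 0.9
```

View pics/w5.png

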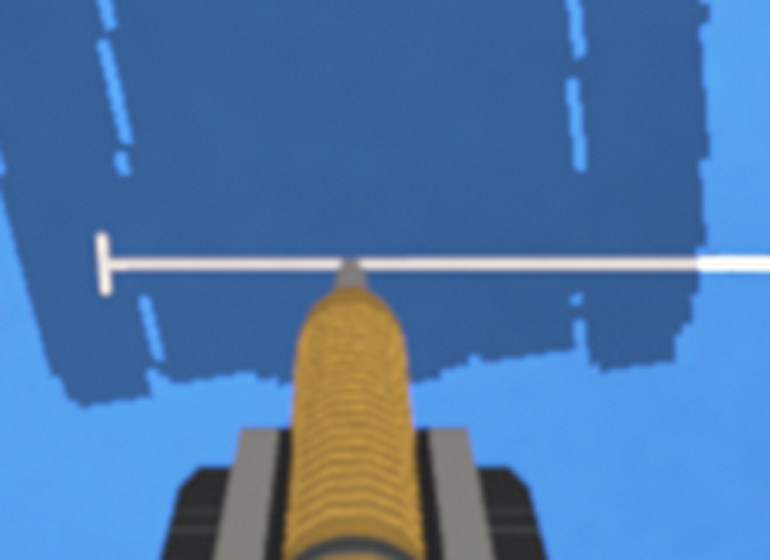

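The tip sits on the line at crop (350,262). The cover gives 1.2 to 1.3 mm less here at 9 N than 50 mm either side, which puts the rib at s≈-51.7. The punch is at -50.8, so I press it in gradually.

>>> drive_tool:
  targets: [0,0,0.001,0,0,0,0.1,0,0,0.002,0,0,0,0.1,0,0,0.003,0,0,0,0.1,0,0,0.004,0,0,0,0.1,0,0,0.004,0,0,0,0.1,0,0,0.004,0,0,0,0.1]

```text
clock: 18.12
eef_pos: [563.4, -47.6, 196.7]
tcp_rot: [-3.141, 0.001, 2.974]
contact_force: [-3.1, -1.2, 11.2]
opening: 0.185
```

```bash
python3 -c "
from h import *
avg(6)"
```

```text
18.37 [ 5.63331e+02 -4.75850e+01  1.96787e+02 -2.36400e+00 -1.06400e+00
  1.09730e+01 -3.03000e-01  5.91000e-01  1.00000e-03] sdz 0.013 sdF 0.24 s -50.8 off 1.0
```

>>> drive_tool:
  targets: [0,0,0.001,0,0,0,0.1,0,0,0.002,0,0,0,0.1,0,0,0.003,0,0,0,0.1,0,0,0.004,0,0,0,0.1,0,0,0.0045,0,0,0,0.1,0,0,0.0045,0,0,0,0.1]

```text
clock: 18.92
eef_pos: [563.5, -47.6, 192.6]
tcp_rot: [-3.141, 0.002, 2.974]
contact_force: [-3.0, -1.5, 15.0]
opening: 0.187
```

```bash
python3 -c "
from h import *
avg(6)"
```

```text
19.17 [ 5.63496e+02 -4.76270e+01  1.92690e+02 -2.92200e+00 -7.91000e-01
  1.47190e+01 -2.93000e-01  7.84000e-01  9.00000e-03] sdz 0.009 sdF 0.57 s -50.8 off 1.2
```

>>> drive_tool:
  targets: [0,0,0.0007,0,0,0,0.1,0,0,0.0014,0,0,0,0.1,0,0,0.0014,0,0,0,0.1,0,0,0.0014,0,0,0,0.1]

```text
clock: 19.55
eef_pos: [563.5, -47.6, 191.4]
tcp_rot: [-3.141, 0.002, 2.974]
contact_force: [-4.0, -1.3, 16.1]
opening: 0.186
```

```bash
python3 -c "
from h import *
avg(6)"
```

```text
19.8 [ 5.63528e+02 -4.76290e+01  1.91431e+02 -3.06700e+00 -8.68000e-01
  1.59060e+01 -2.90000e-01  8.55000e-01 -1.50000e-02] sdz 0.024 sdF 0.31 s -50.8 off 1.2
```

Contact force is 17.4 N and the stem is in about 8.4 mm, held for over 0.5 s. I lift off and go back towards the block.

>>> drive_tool:
  targets: [0,0,-0.01,0,0,0,0.1,0,0,-0.03,0,0,0,0.1,0,0,-0.06,0,0,0,0.1,0,0,-0.082,0,0,0,0.1,0,0,-0.082,0,0,0,0.1,0,0,-0.082,0,0,0,0.1]

```text
clock: 20.35
eef_pos: [563.2, -47.5, 272.6]
tcp_rot: [3.141, 0.002, 2.974]
contact_force: [-0.4, -0.1, -2.1]
opening: 0.186
```

```bash
python3 -c "
from h import *
print(sense()['eef_pos'],sense()['contact_force']);go([472.5,-316,268],2.973)"
```

```text
[563.24252434 -47.52706858 272.60957668] [-0.42874464 -0.13417686 -2.12526053]
delta [ 0.0446 -0.2799  0.0044] [0.    0.002 0.001]
```

>>> drive_tool:
  targets: [0.006,-0.035,0.004,0,0,0,0.1,0.012,-0.07,0.004,0,0,0,0.1,0.018,-0.105,0.004,0,0,0,0.1,0.024,-0.14,0.004,0,0,0,0.1,0.03,-0.175,0.004,0,0,0,0.1,0.036,-0.21,0.004,0,0,0,0.1,0.042,-0.245,0.004,0,0,0,0.1,0.045,-0.27,0.004,0,0,0,0.1,0.045,-0.28,0.004,0,0,0,0.1,0.045,-0.28,0.004,0,0,0,0.1,0.045,-0.28,0.004,0,0,0,0.1]

```text
clock: 21.27
eef_pos: [470.9, -316.0, 266.5]
tcp_rot: [3.14, -0.002, 2.972]
contact_force: [0.2, -0.1, -1.9]
opening: 0.193
```

>>> drive_tool:
  targets: [0,0,0.02,0,0,0,0.1,0,0,0.032,0,0,0,0.1,0,0,0.032,0,0,0,0.1,0,0,0.032,0,0,0,0.1,0,0,0.032,0,0,0,0.1]

```text
clock: 21.68
eef_pos: [471.6, -316.1, 236.0]
tcp_rot: [3.141, -0.0, 2.974]
contact_force: [-0.3, -0.3, -2.0]
opening: 0.19
```

```bash
python3 -c "
from h import *
s=sense();print(s['clock'],s['eef_pos'],s['tcp_rot'],s['contact_force'])
w=grab_frame('wrist');import pickle;pickle.dump(w,open('w6.pkl','wb'))
cv2.imwrite('pics/w6.png',cv2.resize(w['color'][120:260,240:420],(720,560),interpolation=cv2.INTER_CUBIC))"
```

```text
21.6833 [ 471.64061072 -316.06353323  236.03513317] [ 3.14145284e+00 -1.69336848e-04  2.97382020e+00] [-0.27347805 -0.31780183 -2.00323542]
```

View pics/w6.png

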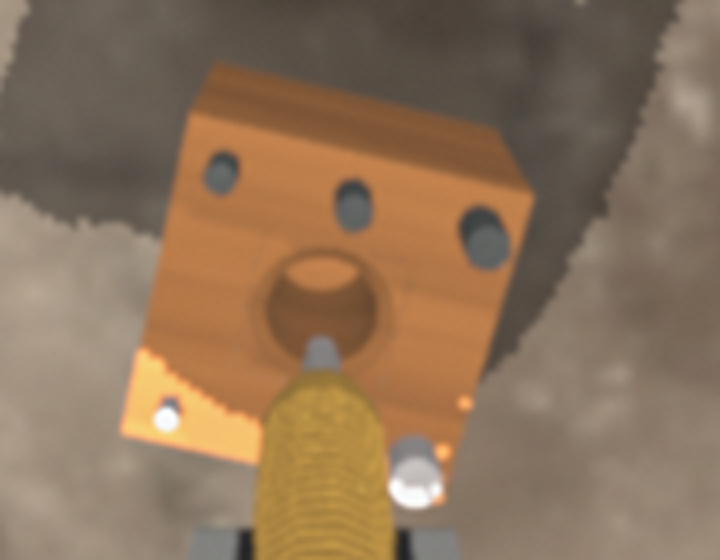

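The picture shows the hole centred at crop (322,307) with the tip at (320,338), still about 23 mm above the mouth. I cast both onto their heights.

```bash
python3 -c "
from h import *
import pickle
w=pickle.load(open('w6.pkl','rb'))
print('hole',onplane(w,240+322/4,120+307/4,58),onplane(w,240+322/4,120+307/4,60),'tip',onplane(w,240+320/4,120+340/4,84))
go([472,-317,160])"
```

```text
hole [ 473.15999002 -316.74150206   58.        ] [ 472.48962327 -316.62705464   60.        ] tip [ 470.2370621  -316.57810541   84.        ]
delta [-0.0003 -0.0006  0.0764] [0. 0. 0.]
```

>>> drive_tool:
  targets: [-0.0015,0,0.01,0,0,0,0.1,-0.0015,0,0.02,0,0,0,0.1,-0.0015,0,0.03,0,0,0,0.1,-0.0015,0,0.035,0,0,0,0.1,-0.0015,0,0.035,0,0,0,0.1,-0.0015,0,0.035,0,0,0,0.1]

```text
clock: 22.23
eef_pos: [472.4, -316.8, 200.2]
tcp_rot: [3.141, -0.001, 2.973]
contact_force: [0.5, 0.0, -1.6]
opening: 0.185
```

>>> drive_tool:
  targets: [0,0,0.01,0,0,0,0.1,0,0,0.018,0,0,0,0.1,0,0,0.024,0,0,0,0.1,0,0,0.024,0,0,0,0.1,0,0,0.024,0,0,0,0.1]

```text
clock: 22.65
eef_pos: [472.4, -316.8, 176.2]
tcp_rot: [3.141, -0.001, 2.973]
contact_force: [0.2, -0.3, -1.5]
opening: 0.19
```

It slides in freely. The bottom should come at TCP z of about 163.

>>> drive_tool:
  targets: [0,0,0.005,0,0,0,0.1,0,0,0.009,0,0,0,0.1,0,0,0.012,0,0,0,0.1,0,0,0.012,0,0,0,0.1,0,0,0.012,0,0,0,0.1]

```text
clock: 23.07
eef_pos: [472.6, -316.9, 164.6]
tcp_rot: [3.141, -0.0, 2.973]
contact_force: [0.4, 0.1, -2.0]
opening: 0.19
```

>>> drive_tool:
  targets: [0,0,0.001,0,0,0,0.1,0,0,0.0015,0,0,0,0.1,0,0,0.0015,0,0,0,0.1]

```text
clock: 23.32
eef_pos: [472.9, -317.0, 163.5]
tcp_rot: [-3.141, 0.0, 2.973]
contact_force: [0.9, -0.5, -0.9]
opening: 0.188
```

Touching the bottom. I open to about 42 mm, which clears the 19.6 mm cap, and rise straight up.

>>> drive_tool:
  targets: [0,0,0,0,0,0,0.5,0,0,0,0,0,0,0.5,0,0,0,0,0,0,0.5,0,0,0,0,0,0,0.5,0,0,0,0,0,0,0.5]

```text
clock: 23.73
eef_pos: [472.7, -317.0, 163.4]
tcp_rot: [-3.142, 0.0, 2.973]
contact_force: [-0.5, -0.7, -0.2]
opening: 0.498
```

>>> drive_tool:
  targets: [0,0,-0.02,0,0,0,0.5,0,0,-0.05,0,0,0,0.5,0,0,-0.085,0,0,0,0.5,0,0,-0.12,0,0,0,0.5,0,0,-0.14,0,0,0,0.5,0,0,-0.14,0,0,0,0.5,0,0,-0.14,0,0,0,0.5]

```text
clock: 24.32
eef_pos: [473.1, -317.2, 304.6]
tcp_rot: [-3.14, 0.003, 2.973]
contact_force: [-0.3, -0.1, 0.0]
opening: 0.498
```

```bash
python3 -c "
from h import *
s=sense();print(s['clock'],s['eef_pos'],s['opening'],s['contact_force'])
w=grab_frame('wrist');t=grab_frame('scene');cv2.imwrite('pics/w7.png',w['color'])
print(proj(w,[472.5,-317,143]),proj(w,[472.5,-317,60]))"
```

```text
24.3167 [ 473.0949699  -317.22039937  304.58189456] 0.49827364450600037 [-0.27545199 -0.11417182  0.00137975]
(np.float64(321.5263308049738), np.float64(200.71247507534167)) (np.float64(321.4427311953704), np.float64(170.88071429156957))
```

View pics/w7.png

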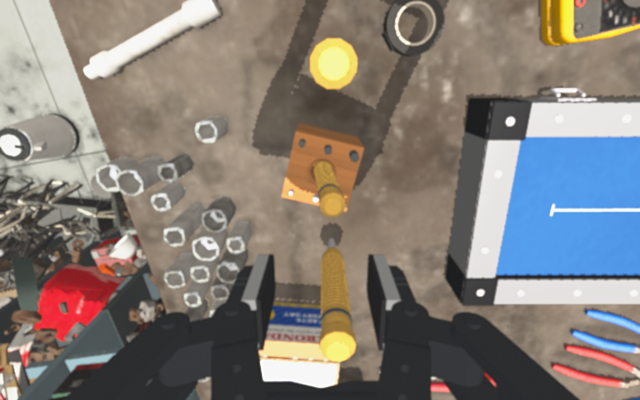

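The picture shows the punch back in the hole with its cap at (330,205), where upright would be (321.5,200.7), so it leans a little. I measure the lean before deciding.

```bash
python3 -c "
from h import *
import pickle
fs={n:grab_frame(n) for n in('scene','wrist','top')};pickle.dump(fs,open('f8.pkl','wb'))
w=fs['wrist']
print('cap',onplane(w,330.5,204.5,142),'mouth axis',onplane(w,319.5,170,60))
a=cv2.resize(w['color'][110:230,270:370],(480,576),interpolation=cv2.INTER_CUBIC)
s=fs['scene']['color'];u,v=map(int,proj(fs['scene'],[472,-317,100]))
b=cv2.resize(s[v-40:v+40,u-22:u+22],(316,576),interpolation=cv2.INTER_CUBIC)
cv2.imwrite('pics/w8.png',np.hstack([a,b]));print(u,v)
w=pickle.load(open('w1.pkl','rb'));print('cap before',onplane(w,320.5,205,142))
"
```

```text
cap [ 474.04590998 -309.99034325  142.        ] mouth axis [ 468.61704609 -317.12540496   60.        ]
391 147
cap before [ 472.4556779  -316.98685486  142.        ]
```

View pics/w8.png

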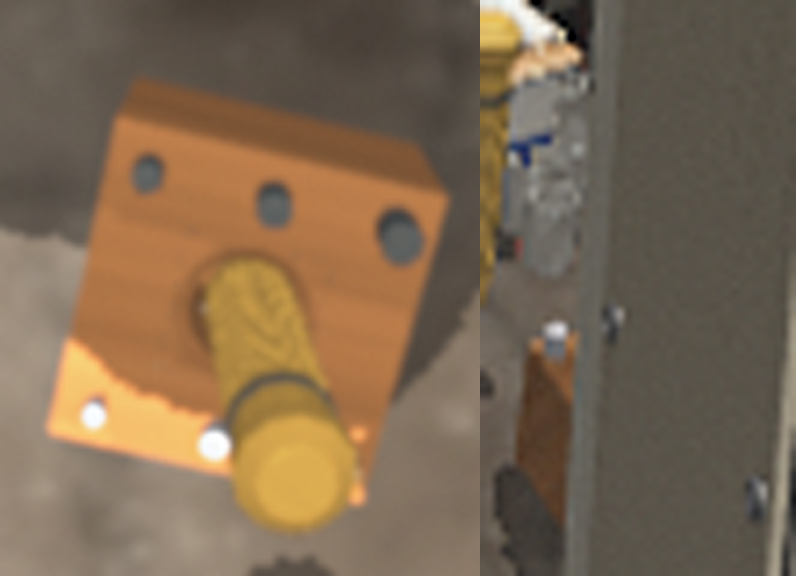

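The cap is at about crop (294,479), full-frame (331,210), so the lean is roughly 0.09 to 0.11 rad. That's close to the 0.12 limit. I compare it numerically with the pre-grasp picture using the same mask.

```bash
cat > lean.py <<'E'
from h import *
def cap(w,guess=(472.6,-316.8)):
    u0,v0=proj(w,[*guess,142]);hsv=cv2.cvtColor(w["color"],cv2.COLOR_BGR2HSV)
    m=cv2.inRange(hsv,(18,120,60),(32,255,255));R0=np.zeros_like(m);cv2.circle(R0,(int(u0),int(v0)),45,255,-1);m&=R0
    m=cv2.morphologyEx(m,cv2.MORPH_OPEN,np.ones((3,3)))
    c=max(cv2.findContours(m,0,2)[0],key=cv2.contourArea).reshape(-1,2).astype(float)
    D=np.zeros_like(m);cv2.drawContours(D,[c.astype(int)],-1,255,-1)
    vm=c[:,1].max();a=c[c[:,1]>vm-11]
    # circle fit to the cap's outer arc
    s=np.linalg.lstsq(np.c_[2*a,np.ones(len(a))],(a**2).sum(1),rcond=None)[0];r=np.sqrt(s[2]+s[0]**2+s[1]**2)
    rows={int(v):(np.nonzero(D[int(v)])[0].min(),np.nonzero(D[int(v)])[0].max()) for v in range(int(c[:,1].min()),int(vm)+1,6)}
    print("arc px",s[:2].round(1),"r",r.round(1),"vmax",vm,rows);return onplane(w,s[0],s[1],142)
E
python3 - <<'E'
from lean import *
import pickle
print(cap(pickle.load(open("w1.pkl","rb"))))
print(cap(pickle.load(open("f8.pkl","rb"))["wrist"]))
E
```

```text
arc px [320.4 204.9] r 12.5 vmax 217.0 {187: (np.int64(320), np.int64(323)), 193: (np.int64(311), np.int64(330)), 199: (np.int64(309), np.int64(332)), 205: (np.int64(309), np.int64(333)), 211: (np.int64(309), np.int64(331)), 217: (np.int64(317), np.int64(325))}
[ 472.35173737 -317.0510809   142.        ]
arc px [330.4 207.7] r 12.4 vmax 220.0 {190: (np.int64(325), np.int64(332)), 196: (np.int64(319), np.int64(339)), 202: (np.int64(319), np.int64(342)), 208: (np.int64(319), np.int64(343)), 214: (np.int64(320), np.int64(341)), 220: (np.int64(328), np.int64(333))}
[ 476.37911066 -310.4398646   142.        ]
```

The cap has moved 7.7 mm from its upright position, and the punch must be resting on the hole's rim on that side (1.95 mm of play). That makes the tilt about 0.07 rad, at most about 0.09, with the tip 2 to 4 mm from the hole's centre, so it is inside the limits. I check that it is still, then hand in.

Run:
```python
from lean import *
for _ in range(6): w=grab_frame("wrist")
print(cap(w)); s=sense();print(s["clock"],s["contact_force"],s["opening"])
print(sign_off())
```

```text
arc px [331.  205.8] r 12.7 vmax 218.0 {188: (np.int64(329), np.int64(331)), 194: (np.int64(320), np.int64(339)), 200: (np.int64(319), np.int64(342)), 206: (np.int64(319), np.int64(344)), 212: (np.int64(320), np.int64(342)), 218: (np.int64(327), np.int64(335))}
[ 476.19011236 -310.32243265  142.        ]
24.8667 [-0.39177003  0.62985196  0.42972391] 0.4989952902991101
the job is handed in; nothing more can be done
None
```

I marked the hole over the rib, put the punch back in its block and handed the job in at 24.9 s of the 72 s allowed. No verdict was reported.

- **Finding the rib:** I took the small punch from the block and pressed lightly at five places along the line. The give was nearly equal at -100 mm and 0 mm from the line's middle (0.225 and 0.241 mm/N). At about 9 N it was 1.2–1.3 mm less at -51 mm. That puts the rib's middle at about -52 mm.
- **The mark:** I pressed the punch in at -51 mm, within about 1 mm of the white line. The force held at about 17.4 N, which puts the stem about 8.4 mm in (worked out from force and travel, not measured).
- **The punch in its hole:** It bottomed at the same height as before the grasp. After release it leaned instead of standing upright, with its cap 7.7 mm from where it was at first. I estimate a tilt of 0.07–0.09 rad against the limit of 0.12. A less likely resting position could put it at up to 0.115, but I did not correct it. A second look about 0.4 s later showed it still, to within 0.3 mm.
- **Other things:** The gripper is clear, with no contact force. I did not measure the cover's level or the bystanders again at the end. The moves stayed clear of the bystanders, and nothing unexpected showed in the force readings.

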